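Load the counting plate into its holder and lock it

TASK

Swing the holder's retaining arm wide open, slide the tablet counting plate flat along the table, cut-off corners first, into the holder's slot until it is home against the stop, then swing the arm fully back across behind it so that the plate is locked in. The white pocketed face of the plate has been sanitised: move the plate by its bare metal edges only, never touch the white face, and keep the plate flat on the table. Leave the jars, the caps and the scoop where they are.

Things in the scene. Friction and masses are not known exactly. Their poses are not given: they have to be found in the camera images.
- plate: flat grey metal counting plate, 110 mm long (its x) x 140 mm wide (its y) x 12 mm thick, lying on the table with its white face up; too wide to grasp. Origin at the centre of its underside; +x points to its leading edge, whose two corners are cut off by 12 mm at 45 degrees. The rear edge is at x = -55 mm, the side edges at y = +-70 mm. On top sits the white face.
- face: the white pocketed face on the plate, 80 x 110 mm, raised 2 mm (so 12 to 14 mm above the table), centred on the plate, leaving a 15 mm bare metal border all round; it must not be touched. Origin at its centre, 12 mm above the table; its axes are the plate's.
- plate_front (a point): the middle of the plate's leading edge, at (55, 0, 6) mm in the plate's frame
- holder: low steel holder fixed on the table, clear plastic cover, 25 mm high, 102 mm deep, 190 mm wide. Origin on the table at the middle of the slot's mouth; +x points into the slot, z up. The slot is 144 mm wide, 20 mm high, the table is its floor; in the first 30 mm its side walls flare out to about 168 mm at the mouth.
- stop (a point): middle of the stop face at the end of the slot, at (90, 0, 6) mm in the holder's frame. A plate that is home touches it: the plate's origin is then at x = 35 mm, y = 0 in the holder's frame and its rear 20 mm stick out of the mouth.
- pivot (a point): the pivot axis of the retaining arm at table height, on a foot beside the mouth, at (-31, -105, 0) mm in the holder's frame; the pivot pin is 28 mm high
- latch (a joint): angle of the dark retaining arm (bar 14 mm wide, 3 to 13 mm above the table): 0 (hard stop) = closed, the arm lies along the holder's +y across the mouth, its inner side 24 mm in front of it; grows anticlockwise from above as it swings out; 1.57 = it points along the holder's -x, beside the lane, clear of the plate; limit 1.75. Stays where left.
- post (a point): centre of the top of the black round post that stands on the free end of the retaining arm, 100 mm from the pivot; 16 mm in diameter, reaching from the arm to 80 mm above the table; push or pinch it to swing the arm
- jar_a: a closed black plastic jar, 52 mm across, about 85 mm tall, standing; origin at the centre of its underside; a bystander
- jar_b: another such jar, a bystander
- jar_c: another such jar, a bystander
- jar_d: another such jar, a bystander
- cap_a: a loose black jar cap lying flat, 54 mm across, 14 mm tall; origin at the centre of its underside; a bystander
- cap_b: another such cap, a bystander
- scoop: a steel scoop with raised sides and a black handle, 230 x 110 x 30 mm, lying on the table; a bystander
Things that resemble listed ones, but are neither listed nor needed, are in the scene too. Of the things that look like the plate, the largest one is meant.

How it is judged:
By the outcome, as a careful person would: the job done as asked, in the order asked, and still so for the second after the job is handed in, with the robot touching nothing.
It also fails if it takes over 72 s, if anything falls off the work surface, if the arm or the gripper's body presses on something with over 40 N, if the wrist force passes 120 N, or if a joint passes its speed limit or range.

ROBOT

A 6-joint arm with a two-finger parallel gripper is mounted at the origin on the work surface. World frame = base frame: x ahead of the robot, y to its left, z up, the work surface at z = 0. Lengths are in mm, angles in rad, forces in N, time in s.
With the tool pointing down it reaches from about 300 to 775 mm from the base axis. Payload 14.6 kg.
Tool frame: the origin (TCP) lies on the centre line of the jaws, within the pads' length; the fingertips stand 19 mm ahead of it and the grasp point (between the pads) is the TCP (bot.tip_reach is the distance from the TCP to the fingertips, in mm); z points along the fingers, y is the line along which they close (so a half turn about z gives the same grasp; the last joint's range is limited). The gripper opens to 85 mm and grips with 20 to 120 N. Pads are 22 mm wide; open, the fingers measure 114 mm over their backs; the gripper's body (76 mm by 85 mm) begins 54 mm behind the grasp point. The pads swing forward as they close: fully open they stand 13 mm farther back than shut.
Start: joints at [-1.375, 0.3, 1.521, -0, 1.321, -0.067], TCP at [142.875, -531.108, 250.281] pointing down, gripper open.
Joint ranges: [-3.03, 3.03], [-0.79, 2.21], [0.23, 2.52], [-1.04, 4.18], [0, 3.07], [-2.55, 2.55]. Speed limits (rad/s): [2.22, 2.22, 2.57, 3.14, 3.14, 3.14].

INTERFACE

Orientations are given as a unit quaternion [w, x, y, z].
In Python, from rig import bot gives the robot as it stands. Calls block until the motion is done:
- bot.move_to(position, orientation): joint-space move of the TCP to a pose.
- bot.servo_line(position, attitude=None, speed=150, until_force=None): straight line of the TCP; attitude=None keeps the orientation; speed is the mean speed in mm/s. With until_force (N) it stops when the force on the tool has changed by that much, and returns True; else False.
- bot.move_joints(angles): joint-space move.
- bot.move_gripper(opening, grip_force=None): finger opening in mm; grip_force is the grip in N (None keeps the last); returns when the fingers have stopped.
- bot.dwell(seconds).
- bot.ik(position, orientation): joint angles nearest the present ones, or None.
- bot.read_state(): the state.
- bot.read_camera(name): name is "scene" or "side" or "wrist"; returns a dict with "image" (480x640x3 uint8, blue, green, red), "depth" (480x640 float32, mm along the optical axis (not along the pixel's ray), 0 where there is no reading), "fovy" (degrees; the focal length in pixels is half the picture's height over the tangent of half this angle, whatever the lens; pixels are square), "cx", "cy" (the principal point, pixels), "k1" (the pictures are not rectified: a ray, as slopes to the right and down, at radius r is drawn at 1 + k1 r^2 times it, then the intrinsics apply), "eye" and "attitude" of the camera in the world; the wrist camera has in their place "mount" (4x4, takes a point from camera to tool coordinates, whose origin is the TCP and whose axes are the flange's). Camera axes: x right, y down, z forward; pixel columns grow to the right and rows downward; lengths in mm; the calibration is good to about 2 mm. A picture is of the moment at which its call begins: read the wrist's pose just before it.
A pose or a line that the arm cannot do raises bot.MotionError and nothing moves.
- bot.finish_job(): hands the job in; it is judged then, once.
The state is a dict: "clock": time; "joint_positions": joint angles; "qvel": joint speeds; "effort": joint torques, N m; "ee_pos": TCP position; "tool_rot": TCP orientation; "ft_force": force on the tool from outside, world axes, zero at the start; "moment": the same for the moment, N m; "grip_width": finger opening in mm; "grip_force": force on a finger pad.
Only numpy, scipy, OpenCV 4.12 (cv2) and the standard library are available. Lean on these libraries where they do the work, as an engineer would, in place of code of your own. Each camera call takes 0.05 s, during which the arm holds its last target. There are 200 camera calls.

## Working session

There is one attempt and no reset: what is moved stays moved. The work goes in short steps, each a Python script; the robot and the scene stay as the last script left them, time stands still between calls to the robot, and variables do not carry over. Pictures are saved under pics/ and viewed, at most 13 in all, crops included, and the job is handed in when it is done.

```bash
ls; mkdir -p pics; python3 - <<'E'
from rig import bot
import cv2,pickle
d={}
for n in("scene","side"):
    c=bot.read_camera(n); d[n]=c; cv2.imwrite(f"pics/{n}0.png",c["image"])
    print(n,{k:v for k,v in c.items() if k not in("image","depth")})
pickle.dump(d,open("c0.pkl","wb"))
print(bot.read_state(),bot.tip_reach)
E
```

```text
pics
scene {'fovy': 45.84058643225844, 'cx': 327.250268868965, 'cy': 243.0588202287944, 'k1': -0.06877147039007957, 'eye': array([ 958.59912345, -695.17396592, 1402.07264876]), 'attitude': array([-0.26159959,  0.92669589,  0.25920945, -0.07490558])}
side {'fovy': 43.02567640017283, 'cx': 316.9951199444481, 'cy': 250.47186769610198, 'k1': -0.020027311661034535, 'eye': array([-296.51620972,  795.84086199, 1131.18540117]), 'attitude': array([ 0.15816225, -0.35701759,  0.84083698, -0.37485506])}
{'clock': 0.1, 'joint_positions': array([-1.37461552e+00,  3.00427638e-01,  1.52149056e+00, -1.42289262e-05,
        1.32070154e+00, -6.65956081e-02]), 'qvel': array([ 0.00055268, -0.00125701, -0.00169459,  0.00087698,  0.00178555,
       -0.00051649]), 'effort': array([ 1.69025530e-03, -5.44376600e+01, -3.62372196e+01, -2.00901763e-05,
        3.01962886e-03, -6.71348076e-06]), 'ee_pos': array([ 142.83096412, -530.94478713,  249.78343864]), 'tool_rot': array([-5.12017015e-04,  9.91380617e-01,  1.31012242e-01, -4.01281266e-05]), 'ft_force': array([ 0.66861619, -0.24490864, -0.6265515 ]), 'moment': array([ 0.04240421, -0.05182341, -0.00919121]), 'grip_force': 0.0, 'grip_width': 85.3332027584512} 19.0
```

View pics/scene0.png

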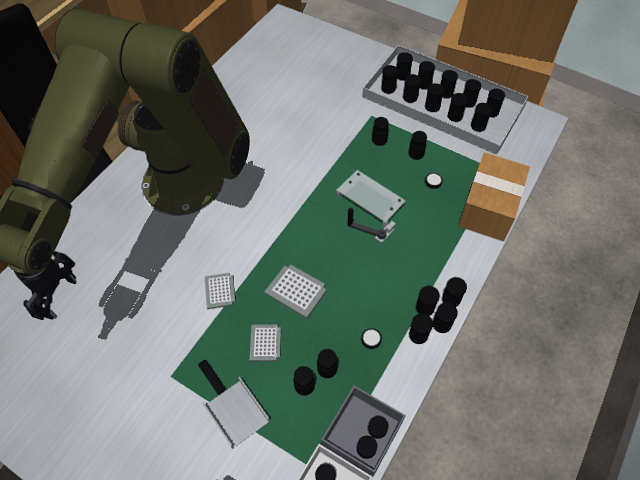

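View pics/side0.png

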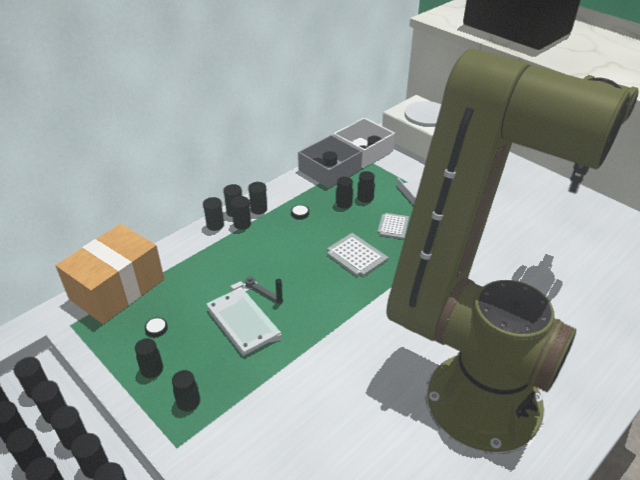

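The scene view has three plate-like things: (296,290), which is the largest, (220,290) and (265,342). The holder is at (371,195), its post at (350,211) and its pivot at (390,232). In the side view the large plate is at (357,254), the holder at (243,320) and the post at (279,290). I choose (296,290) as the plate and will check it with a close crop.

```bash
cat > h.py <<'E'
import numpy as np,cv2,pickle
from scipy.spatial.transform import Rotation as R
def rot(q): return R.from_quat(np.r_[q[1:],q[0]]).as_matrix()
def quat(M): q=R.from_matrix(M).as_quat(); return np.r_[q[3],q[:3]]
def cam(bot,n,name=None):
    s=bot.read_state(); c=bot.read_camera(n)
    if n=="wrist":
        M=np.array(c["mount"]); Rt=rot(s["tool_rot"]); c["C"]=Rt@M[:3,:3]; c["eye"]=s["ee_pos"]+Rt@M[:3,3]
    else: c["C"]=rot(c["attitude"])
    if name: cv2.imwrite(f"pics/{name}.png",c["image"]); pickle.dump(c,open(name+".pkl","wb"))
    return c
def ray(c,uv):
    f=240/np.tan(np.radians(c["fovy"])/2)
    p=(np.atleast_2d(uv)-[c["cx"],c["cy"]])/f
    x=p.copy()
    for _ in range(20): x=p/(1+c["k1"]*(x**2).sum(1,keepdims=True))
    d=np.c_[x,np.ones(len(x))]
    C=c["C"] if "C" in c else rot(c["attitude"])
    return np.array(c["eye"]),d@C.T
def plane(c,uv,z):
    e,d=ray(c,uv); return e+d*((z-e[2])/d[:,2:])
def tri(c1,u1,c2,u2):
    e1,d1=ray(c1,u1);e2,d2=ray(c2,u2);d1=d1[0];d2=d2[0]
    A=np.c_[d1,-d2]; t=np.linalg.lstsq(A,e2-e1,rcond=None)[0]
    a=e1+t[0]*d1;b=e2+t[1]*d2; return (a+b)/2,np.linalg.norm(a-b)
def down(yaw): # tool z down, tool y along world direction yaw
    y=np.array([np.cos(yaw),np.sin(yaw),0]);z=np.array([0,0,-1.]); return quat(np.c_[np.cross(y,z),y,z])
E
python3 - <<'E'
from h import *
d=pickle.load(open("c0.pkl","rb"));s,w=d["scene"],d["side"]
print("plate",tri(s,[296,290],w,[357,254]))
print("post top",tri(s,[350,209],w,[279,280]))
print("pivot",tri(s,[391,224],w,[249,280]))
for n,p in dict(hold=(371,195),dec1=(220,290),dec2=(265,342),capa=(433,180),capb=(371,338),j1=(304,372),j2=(327,355),j3=(380,130),j4=(418,140),scoop=(237,410)).items(): print(n,plane(s,p,12)[0].round())
# face & outline
hsv=cv2.cvtColor(s["image"],cv2.COLOR_BGR2HSV)
m=((hsv[...,1]<90)|(hsv[...,0]<40)|(hsv[...,0]>95)).astype(np.uint8)
box=np.zeros_like(m);box[255:325,258:335]=1
cs,_=cv2.findContours(m*box,0,2);c=max(cs,key=cv2.contourArea);print(cv2.boundingRect(c))
P=plane(s,c[:,0],6)[:,:2].astype(np.float32);print(cv2.minAreaRect(P))
im=s["image"][150:340,190:430];cv2.imwrite("pics/crop.png",cv2.resize(im,None,fx=3.1,fy=3.1,interpolation=2))
E
```

```text
plate (array([ 513.74014471, -140.32792794,    8.71275645]), np.float64(3.130104390772087))
post top (array([528.73527627, 126.06488772,  81.15350932]), np.float64(1.7424531037256386))
pivot (array([631.67878829, 159.01040624,  34.97972814]), np.float64(30.79288526402121))
hold [535. 248.  12.]
dec1 [ 338. -249.   12.]
dec2 [ 529. -310.   12.]
capa [672. 398.  12.]
capb [ 760. -157.   12.]
j1 [ 659. -325.   12.]
j2 [ 686. -256.   12.]
j3 [432. 495.  12.]
j4 [559. 521.  12.]
scoop [ 571. -493.   12.]
(264, 264, 63, 55)
((513.0595703125, -135.51031494140625), (116.168212890625, 144.64329528808594), 88.83440399169922)
```

View pics/crop.png

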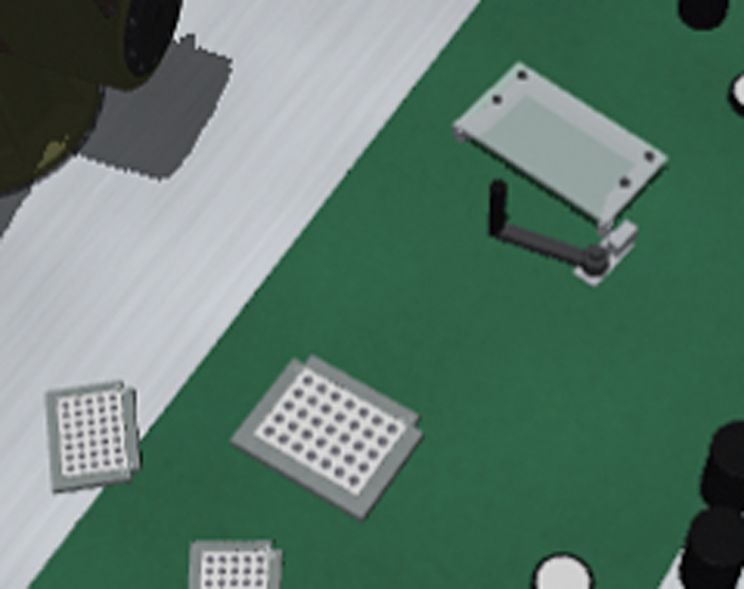

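The crop confirms that the large plate (scene 296,290) is the one wanted. It is bigger than both decoys, its cut corners face the holder (+y), and the arm is part-open. Next I measure with the wrist camera from above.

```bash
python3 - <<'E'
from rig import bot
from h import *
for y in(0,np.pi): print(y,bot.ik([513,-140,330],down(y)),bot.ik([535,240,330],down(y)))
best=min((0,np.pi),key=lambda y:abs(bot.ik([513,-140,330],down(y))[5]) if bot.ik([513,-140,330],down(y)) is not None else 9)
print(best)
for i,p in enumerate([(513,-170,330),(530,60,330),(530,170,330)]):
    bot.move_to(list(p),down(best)); bot.dwell(.2); c=cam(bot,"wrist",f"w{i}")
    print(c["eye"],c["fovy"],c["C"].round(2).tolist(),c["mount"])
print(bot.read_state()["clock"])
a=[cv2.resize(cv2.imread(f"pics/w{i}.png"),(400,300)) for i in range(3)]
cv2.imwrite("pics/wm.png",np.vstack([np.hstack(a[:2]),np.hstack([a[2],a[2]*0])]))
E
```

```text
0 [-3.35299449e-01  2.09848576e-01  1.44945248e+00 -4.44089210e-16
  1.48229160e+00 -3.35299449e-01] [ 3.59228556e-01  3.38014556e-01  1.28813800e+00 -4.44089210e-16
  1.51544010e+00  3.59228556e-01]
3.141592653589793 None None
0
[513.04149684 -92.4723992  452.21646091] 64.44417095094668 [[1.0, -0.0, -0.0], [-0.0, -0.95, -0.3], [0.0, 0.3, -0.95]] [[-8.64598303e-06 -9.53051225e-01 -3.02809118e-01  7.80829778e+01]
 [ 9.99999883e-01 -1.54977451e-04  4.59218232e-04  1.08658901e-01]
 [-4.84587084e-04 -3.02809079e-01  9.53051115e-01 -1.22333174e+02]
 [ 0.00000000e+00  0.00000000e+00  0.00000000e+00  1.00000000e+00]]
[530.41242841 136.87835258 452.2722978 ] 64.44417095094668 [[1.0, -0.0, -0.0], [-0.0, -0.95, -0.3], [0.0, 0.3, -0.95]] [[-8.83600704e-06 -9.53051321e-01 -3.02808818e-01  7.80832072e+01]
 [ 9.99999883e-01 -1.54939649e-04  4.58472219e-04  1.08319650e-01]
 [-4.83864646e-04 -3.02808779e-01  9.53051210e-01 -1.22333198e+02]
 [ 0.00000000e+00  0.00000000e+00  0.00000000e+00  1.00000000e+00]]
[530.41954633 247.04884281 452.43948554] 64.44417095094668 [[1.0, -0.0, 0.0], [-0.0, -0.95, -0.3], [0.0, 0.3, -0.95]] [[-9.05735479e-06 -9.53051282e-01 -3.02808941e-01  7.80831309e+01]
 [ 9.99999883e-01 -1.55238226e-04  4.58680765e-04  1.08121815e-01]
 [-4.84153814e-04 -3.02808901e-01  9.53051171e-01 -1.22333164e+02]
 [ 0.00000000e+00  0.00000000e+00  0.00000000e+00  1.00000000e+00]]
4.175
```

View pics/wm.png

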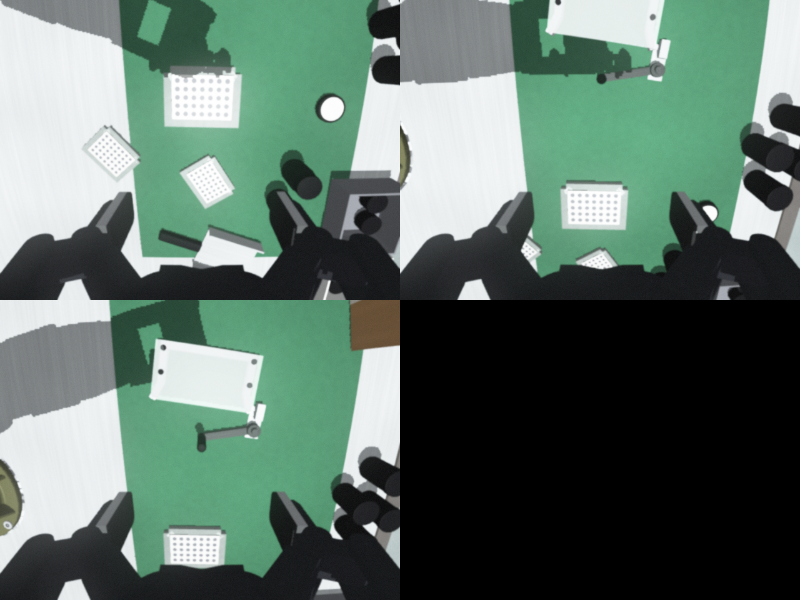

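The montage of three wrist views shows the plate at about (324,155) in w0 at full resolution and (310,330) in w1. In w2 the holder is at (330,120), the post at (322,222) to (325,238) and the pivot pin at (408,208).

```bash
python3 - <<'E'
from h import *
W=[pickle.load(open(f"w{i}.pkl","rb")) for i in range(3)]
def mask(c,box):
    h=cv2.cvtColor(c["image"],cv2.COLOR_BGR2HSV).astype(int)
    m=(~((h[...,0]>50)&(h[...,0]<95)&(h[...,1]>70))).astype(np.uint8)
    b=np.zeros_like(m);x0,y0,x1,y1=box;b[y0:y1,x0:x1]=1
    return m*b,h
def big(m):
    cs,_=cv2.findContours(m,0,1);return max(cs,key=cv2.contourArea)[:,0]
def rect(c,k,z):
    P=plane(c,k,z)[:,:2].astype(np.float32); r=cv2.minAreaRect(P); return r
# plate: bright face
for i,box in((0,(230,85,410,225)),(1,(240,280,385,385))):
    m,h=mask(W[i],box); 
    k=big(m); print("outline",i,cv2.boundingRect(k),rect(W[i],k,12))
    b=((h[...,2]>225)&(m>0)).astype(np.uint8); b=cv2.morphologyEx(b,3,np.ones((15,15)))
    k=big(b);print("face",i,cv2.boundingRect(k),rect(W[i],k,14))
m,h=mask(W[2],(220,50,450,260))
m=((m>0)&(h[...,2]>110)).astype(np.uint8)
m=cv2.morphologyEx(cv2.morphologyEx(m,3,np.ones((9,9))),2,np.ones((35,35)))
k=big(m);print("holder",cv2.boundingRect(k),rect(W[2],k,25))
a=W[2]["image"][50:260,220:450]; b=W[0]["image"][85:225,230:410]
b=cv2.resize(b,None,fx=3,fy=3);a=cv2.resize(a,None,fx=2.8,fy=2.8)
cv2.imwrite("pics/hold.png",a);cv2.imwrite("pics/plate.png",b)
E
```

```text
outline 0 (261, 103, 127, 103) ((513.9873657226562, -133.8964080810547), (114.78822326660156, 142.21409606933594), 88.68008422851562)
face 0 (264, 110, 121, 94) ((513.8539428710938, -136.66790771484375), (104.78067779541016, 137.45767211914062), 89.96353912353516)
outline 1 (256, 289, 110, 80) ((513.96142578125, -130.9383544921875), (118.76518249511719, 142.1676025390625), 88.73851776123047)
face 1 (262, 296, 101, 65) ((516.7657470703125, -128.50929260253906), (96.34513854980469, 128.7681884765625), 89.7904052734375)
holder (242, 66, 174, 112) ((539.3499145507812, 240.83767700195312), (103.22190856933594, 189.98748779296875), 82.05119323730469)
```

View pics/hold.png

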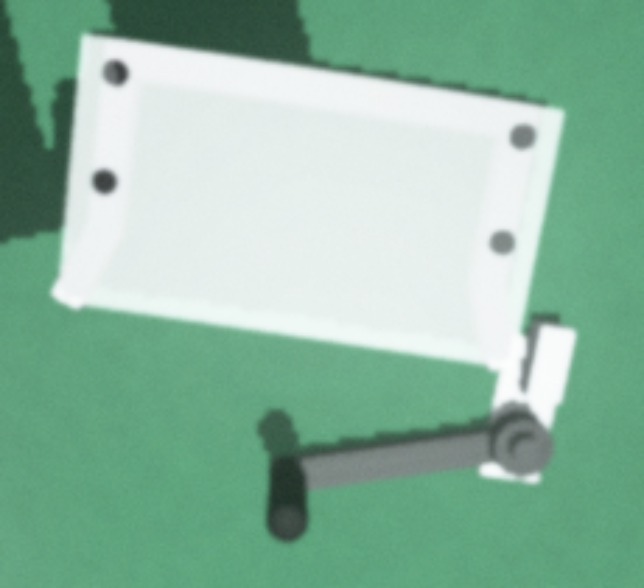

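View pics/plate.png

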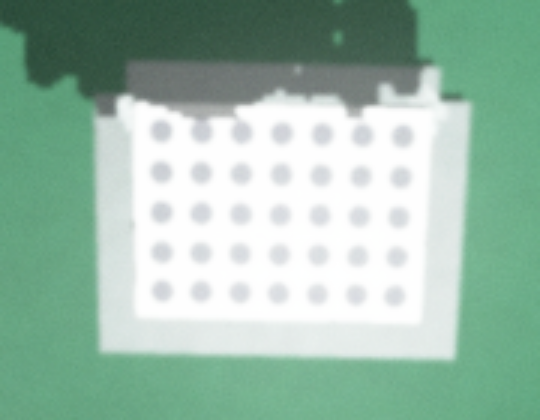

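Holder crop: the cover measures 190 x 103 mm, which matches the text. The pivot top is at crop (525,447) and the post top at (287,522). Plate crop: the white pocketed face with a bare border, and the rear corners at crop (100,352) and (456,358). The front is in shadow. Next I cross-check the key points with two views.

```bash
python3 - <<'E'
from h import *
W=[pickle.load(open(f"w{i}.pkl","rb")) for i in range(3)]
d=pickle.load(open("c0.pkl","rb"));s,w=d["scene"],d["side"]
cr=lambda c,o,f:np.array([[c[0]/f+o[0],c[1]/f+o[1]]])
pv=cr((523,450),(220,50),2.8);pt=cr((287,522),(220,50),2.8)
print("pivot28",plane(W[2],pv,28),"post80",plane(W[2],pt,80))
print("post tri",tri(W[2],pt,s,[350,209]),tri(W[2],pt,w,[279,280]))
L=cr((100,352),(230,85),3);Rr=cr((456,358),(230,85),3)
a,b=plane(W[0],L,12)[0],plane(W[0],Rr,12)[0];print("rear",a,b,np.linalg.norm(a-b))
# dots in w0, w1
for i,box in((0,(270,110,378,195)),(1,(265,295,370,362))):
    g=cv2.cvtColor(W[i]["image"],6)
    x0,y0,x1,y1=box;g=cv2.resize(g[y0:y1,x0:x1],None,fx=4,fy=4,interpolation=cv2.INTER_CUBIC)
    ok,cs=cv2.findCirclesGrid(g,(7,5),flags=cv2.CALIB_CB_SYMMETRIC_GRID)
    print(i,ok)
    if ok:
        uv=(cs[:,0]+.5)/4-.5+[x0,y0]
        for z in(12,14):
            P=plane(W[i],uv,z);G=P.reshape(5,7,3)
            r=G[:,-1].mean(0)-G[:,0].mean(0);v=G[-1].mean(0)-G[0].mean(0)
            print(z,P.mean(0),np.linalg.norm(r),np.linalg.norm(v),np.degrees(np.arctan2(r[1],r[0])),np.degrees(np.arctan2(v[1],v[0])))
    W[i]["dots"]=uv if ok else None
if W[0]["dots"] is not None and W[1]["dots"] is not None: print("dots tri",tri(W[0],W[0]["dots"].mean(0),W[1],W[1]["dots"].mean(0)))
# holder corners: two views, holes in cover from w2, scene
for c,o in(((82,36),'FL'),((564,108),'FR'),((62,303),'ML'),((515,367),'MR')): print(o,plane(W[2],cr(c,(220,50),2.8),25).round(1))
E
```

```text
pivot28 [[627.51089626 144.40333936  28.        ]] post80 [[530.62136169 129.9548542   80.        ]]
post tri (array([529.50253327, 128.93190744,  78.10609305]), np.float64(2.3837323490357285)) (array([529.67550547, 127.27077411,  79.47612194]), np.float64(5.166122574237845))
rear [ 443.33678872 -188.53374684   12.        ] [ 583.60974419 -191.10937444   12.        ] 140.29659971596885
0 False
1 False
FL [[454.4 303.   25. ]]
FR [[636.1 277.4  25. ]]
ML [[441.5 204.   25. ]]
MR [[622.8 178.1  25. ]]
```

```bash
python3 - <<'E'
from rig import bot
from h import *
pv=np.array([629.5,145.]);rad=100.5;ps=np.array([529.6,128.5]);th0=np.arctan2(*(ps-pv)[::-1])
print(np.degrees(th0))
dn=lambda th:down(th+np.pi/2)
at=lambda th,z:[*(pv+rad*np.array([np.cos(th),np.sin(th)])),z]
th0%=2*np.pi
bot.move_to([*ps,150],dn(th0)); bot.move_gripper(60)
print(bot.servo_line([*ps,66],speed=120,until_force=6))
bot.move_gripper(19,20); s=bot.read_state();print(s["grip_width"],s["grip_force"],s["ft_force"].round(1))
end=np.radians(82+180)+0.07
for th in np.linspace(th0,end,8)[1:]:
    if bot.servo_line(at(th,66),dn(th),speed=90,until_force=25): print("force",th); break
s=bot.read_state();print(s["ee_pos"],s["ft_force"].round(1))
bot.move_gripper(55); bot.servo_line([*s["ee_pos"][:2],170],speed=200)
bot.move_to([530,205,190],down(0)); bot.dwell(.2); cam(bot,"wrist","w3")
bot.move_to([530,165,220],down(0)); bot.dwell(.2); cam(bot,"wrist","w4");print(bot.read_state()["clock"])
a=[cv2.imread(f"pics/w{i}.png")[:400] for i in(3,4)]
cv2.imwrite("pics/w34.png",cv2.resize(a[1],(800,500)))
E
```

```text
-170.6214026902667
False
19.227747763436835 0.0 [ 1.  -0.1  0.8]
[621.82556608  45.05565179  65.77722572] [-0.1 -0.5 -0.1]
12.325
```

View pics/w34.png

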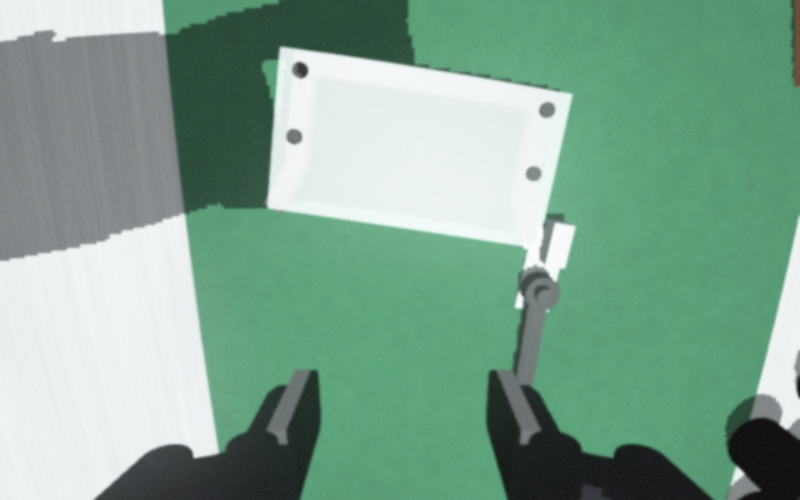

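The arm is wide open and points back beside the lane, at picture (525,340) with the pivot at (541,290). The holder is clear, with mouth corners at (268,208) and (531,247) and far corners at (282,47) and (571,93).

```bash
python3 - <<'E'
from h import *
for i,sx in((3,0),(4,0),(2,0)):
    c=pickle.load(open(f"w{i}.pkl","rb"))
    h=cv2.cvtColor(c["image"],cv2.COLOR_BGR2HSV).astype(int)
    m=(h[...,1]<60)&(h[...,2]>150)
    m[:, :190]=0; m[:,520:]=0; m[260:]=0
    m=cv2.morphologyEx(m.astype(np.uint8),3,np.ones((5,5)))
    m=cv2.morphologyEx(m,2,np.ones((41,41)))
    cs,_=cv2.findContours(m,0,1);k=max(cs,key=cv2.contourArea)[:,0]
    P=plane(c,k,25)[:,:2].astype(np.float32)
    r=cv2.minAreaRect(P);ap=cv2.approxPolyDP(k.reshape(-1,1,2),8,True)[:,0]
    print(i,cv2.boundingRect(k),r); print(ap.tolist(),plane(c,ap,25)[:,:2].round(1).tolist())
    if i==4:
        print("clicks",plane(c,np.array([[268,208],[531,247],[282,47],[571,93]])/1.25,25)[:,:2].round(1).tolist(),
         "pivot",plane(c,np.array([[543,293]])/1.25,28), "foot",plane(c,np.array([[575,228],[522,308]])/1.25,3))
        b=np.array([[300,70],[547,110],[294,136],[533,173]])/1.25; print("bolts",plane(c,b,25)[:,:2].round(1).tolist())
    # depth on cover/border, for height check
    e,d=ray(c,ap.mean(0)[None]); u,v=ap.mean(0).astype(int); z=c["depth"][v,u]; print("h",(e+d[0]*z).round(1))
    for q in ap:
        q2=(q*0.93+ap.mean(0)*0.07).astype(int); e,d=ray(c,q2[None]); print((e+d[0]*c["depth"][q2[1],q2[0]]).round(1),end=" ")
    print()
E
```

```text
3 (208, 96, 244, 152) ((538.2427978515625, 240.9982147216797), (100.86193084716797, 185.69313049316406), 81.60629272460938)
[[213, 113], [213, 155], [234, 165], [209, 168], [209, 221], [438, 247], [440, 197], [426, 189], [451, 186], [451, 145], [437, 142], [436, 120], [239, 96], [237, 112]] [[451.5, 285.8], [449.2, 255.6], [464.5, 248.1], [445.4, 246.0], [441.8, 204.6], [623.5, 182.7], [621.4, 223.5], [610.0, 229.6], [629.2, 232.0], [626.4, 262.8], [615.7, 264.9], [613.7, 280.6], [471.2, 297.3], [469.1, 286.2]]
h [537.2 250.5  24.3]
[456.8 283.6  23.3] [454.7 255.4  23.1] [469.1 248.8  25. ] [451.2 246.5  23.8] [448.  208.2  23.3] [617.1 188.   22.9] [614.8 225.9  25.7] [605.1 230.8  22.9] [622.2 233.5  24.7] [620.  261.9  24. ] [610.4 264.   22.8] [608.2 279.1  24.2] [475.3 294.5  24.4] [473.2 284.1  24.1] 
4 (216, 46, 230, 148) ((538.608642578125, 240.77963256835938), (101.05765533447266, 186.47872924804688), 81.67224884033203)
[[221, 62], [221, 103], [241, 111], [217, 114], [217, 167], [434, 193], [435, 143], [421, 137], [445, 133], [445, 93], [431, 90], [431, 70], [246, 46], [243
[... 547 characters left out ...]
7  23.2] [454.4 255.1  23.3] [469.4 249.5  23.3] [451.4 247.4  22.9] [449.1 208.3  24.3] [617.3 187.5  24.3] [614.6 226.4  26.3] [604.8 230.   21.7] [623.  233.5  23.8] [619.8 262.   27.4] [610.4 264.4  23.3] [609.1 278.5  24.5] [475.5 294.2  24.2] [472.5 283.5  23. ] 
2 (244, 70, 160, 105) ((533.216796875, 241.61996459960938), (101.55714416503906, 174.32269287109375), 81.91696166992188)
[[265, 70], [261, 117], [244, 118], [244, 159], [396, 174], [403, 86]] [[470.6, 295.7], [464.5, 247.9], [446.0, 247.1], [443.5, 203.1], [613.4, 186.1], [616.3, 279.8]]
h [508.8 243.8  23.8]
[472.7 292.7  25.5] [466.5 247.9  23.9] [450.  247.   23.3] [447.8 206.2  23.4] [605.5 190.3  23.4] [608.2 277.8  22.9]
```

Fusing the cover corners, bolts and pivot puts the mouth at about (529.2, 191.0) with yaw 81.6°. The plate's rear middle is at about (513.5, -189.8) with yaw 88.95°. I'll push with both open fingertips on the rear edge, as two contact points, turning gradually, and stop at the mouth to look.

```bash
cat > cfg.py <<'E'
import numpy as np
M=np.array([529.2,191.0]);YH=np.radians(81.6)
u=lambda a:np.array([np.cos(a),np.sin(a)])
E
python3 - <<'E'
from rig import bot
from h import *
from cfg import *
h0=np.radians(88.95);rear=np.array([513.5,-189.8])
q=lambda h:down(h-np.pi/2)
st=rear-38*u(h0)
bot.move_gripper(82)
bot.move_to([*st,120],q(h0))
bot.servo_line([*st,30],speed=120)
t=bot.servo_line([*st,8],speed=25,until_force=4); s=bot.read_state(); print("table",t,s["ee_pos"],s["ft_force"].round(1),s["grip_width"])
z=s["ee_pos"][2]+3.5 if t else 13
z=max(z,10)
bot.servo_line([*st,z],speed=40); bot.dwell(.1)
t=bot.servo_line([*(st+40*u(h0)),z],speed=30,until_force=2.5); s=bot.read_state(); p=s["ee_pos"][:2]
D=(rear-p)@u(h0);print("contact",t,p,D,s["ft_force"].round(1),z)
import json;json.dump(dict(z=z,D=D,p=list(p)),open("push.json","w"))
print(s["clock"]);cam(bot,"wrist","w5");cam(bot,"scene","s5")
E
```

```text
table False [ 512.89496631 -227.83882283    8.14459814] [-0.1 -1.   0.1] 82.0637419959566
contact False [ 513.5327283 -187.7648463] -2.0354117133122633 [-0.2  0.5 -0.1] 13
18.0
```

```bash
python3 - <<'E'
from h import *
a=cv2.imread("pics/w5.png")[180:480,120:520];b=cv2.imread("pics/s5.png")[210:360,220:420]
cv2.imwrite("pics/v5.png",np.hstack([a,cv2.resize(b,(400,300),interpolation=2)]))
E
```

```text
(no output)
```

View pics/v5.png

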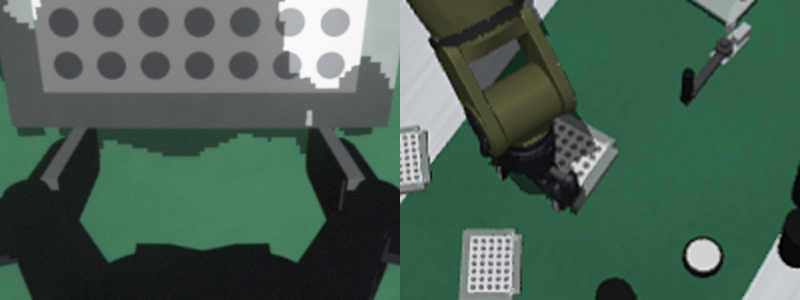

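The plate's rear edge rests against both fingertips. In the crop it runs at row ~126 from (8,127) to (392,124). The plate was light enough to move below the force threshold. I'll locate that edge.

```bash
python3 - <<'E'
from h import *
c=pickle.load(open("w5.pkl","rb"))
print(c["eye"])
P=plane(c,np.array([[128,306],[512,305]]),12);print(P,np.linalg.norm(P[1]-P[0]))
F=plane(c,np.array([[161,272],[484,272]]),14);print("face rear",F,np.linalg.norm(F[1]-F[0]))
h=cv2.cvtColor(c["image"],cv2.COLOR_BGR2HSV).astype(int)
for x in (135,150,250,300,350,400,490,505):
    col=(h[:,x,1]>70)&(h[:,x,0]>50)&(h[:,x,0]<95)
    r=[y for y in range(285,340) if col[y]]; print(x,r[:1],end=" ")
for y in (270,290,298):
    row=(h[y,:,1]>70)&(h[y,:,0]>50)&(h[y,:,0]<95); n=np.where(~row[100:540])[0]+100; k=np.where(row[:320])[0].max(),320+np.where(row[320:])[0].min(); print(y,k,plane(c,[[k[0],y],[k[1],y]],12)[:,:2].round(1).tolist())
E
```

```text
[ 515.0817207  -109.72094425  135.342722  ]
[[ 442.15102931 -174.04642236   12.        ]
 [ 583.8387968  -176.24493986   12.        ]] 141.7048232605565
face rear [[ 457.82439785 -159.80443518   14.        ]
 [ 570.6711191  -161.90366279   14.        ]] 112.86624496982914
135 [307] 150 [308] 250 [309] 300 [309] 350 [310] 400 [309] 490 [308] 505 [307] 270 (np.int64(125), np.int64(514)) [[443.7, -159.7], [582.6, -162.3]]
290 (np.int64(128), np.int64(510)) [[443.4, -167.6], [582.2, -170.1]]
298 (np.int64(130), np.int64(509)) [[443.5, -170.8], [582.3, -173.3]]
```

```bash
python3 - <<'E'
from rig import bot
from h import *
from cfg import *
q=lambda h:down(h-np.pi/2)
D=12;z=10;h0=np.radians(89.03)
p=bot.read_state()["ee_pos"][:2]
bot.servo_line([*(p-4*u(h0)),13],speed=40);bot.servo_line([*(p-4*u(h0)),z],speed=40)
c0=np.array([513.6,-120.5]);c1=M-62*u(YH)
h0=np.radians(88.95)
for k in np.linspace(0,1,8):
    c=c0+k*(c1-c0);h=h0+k*(YH-h0)
    if bot.servo_line([*(c-(55+D)*u(h)),z],q(h),speed=70 if k else 30,until_force=25): print("force",k);break
s=bot.read_state();print(s["clock"],s["ee_pos"],s["ft_force"].round(1))
c=cam(bot,"wrist","w6");cam(bot,"scene","s6")
h=cv2.cvtColor(c["image"],cv2.COLOR_BGR2HSV).astype(int)
g=(h[...,1]>70)&(h[...,0]>50)&(h[...,0]<95)
for x in (135,150,250,300,350,400,490,505): print(x,[y for y in range(285,340) if g[y,x]][:1],end=" ")
for y in (270,285,298):
    r=g[y];k=np.where(r[:320])[0].max(),320+np.where(r[320:])[0].min(); print(y,k,plane(c,[[k[0],y],[k[1],y]],12)[:,:2].round(1).tolist())
a=c["image"][100:480,120:520];b=cv2.imread("pics/s6.png")[150:300,260:460]
cv2.imwrite("pics/v6.png",np.hstack([a,cv2.resize(b,(400,380),interpolation=2)]))
E
```

```text
23.525 [510.35271633  63.4357809   10.00056626] [ 0.  -0.8  0.7]
135 [309] 150 [309] 250 [310] 300 [310] 350 [310] 400 [310] 490 [308] 505 [308] 270 (np.int64(120), np.int64(520)) [[444.7, 101.4], [582.7, 81.1]]
285 (np.int64(123), np.int64(517)) [[444.0, 95.8], [581.7, 75.4]]
298 (np.int64(125), np.int64(515)) [[443.1, 90.7], [581.1, 70.4]]
```

View pics/v6.png

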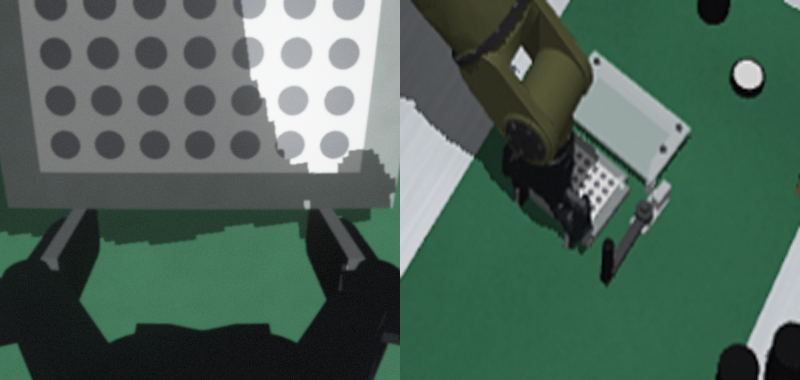

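The plate is square in front of the mouth, 0.8 mm off the axis, with both fingers on its rear edge. Now I push it home.

```bash
python3 - <<'E'
from rig import bot
from h import *
from cfg import *
q=down(YH-np.pi/2)
t=lambda p:(np.array(p)[:2]-M)@u(YH)
for tt,f in((-60,15),(-24,15)):
    r=bot.servo_line([*(M+tt*u(YH)),10],q,speed=60 if tt<-50 else 30,until_force=f); s=bot.read_state()
    print(r,t(s["ee_pos"]),s["ee_pos"].round(1),s["ft_force"].round(1),s["moment"].round(2))
    if r and tt==-60: break
c=cam(bot,"wrist","w7"); cam(bot,"scene","s7")
h=cv2.cvtColor(c["image"],cv2.COLOR_BGR2HSV).astype(int)
g=(h[...,1]>70)&(h[...,0]>50)&(h[...,0]<95)
ys=[(x,[y for y in range(285,340) if g[y,x]][:1]) for x in (135,150,250,300,350,400,490,505)];print(ys,s["clock"])
for y in (298,):
    r=g[y];k=np.where(r[:320])[0].max(),320+np.where(r[320:])[0].min(); P=plane(c,[[k[0],y],[k[1],y]],12)[:,:2];print(k,P.round(1).tolist(),np.degrees(np.arctan2(*(P[1]-P[0])[::-1])))
E
```

```text
False -60.064958108060175 [520.5 131.6  10. ] [-0.4  0.3 -0.2] [-0.03 -0.06 -0.  ]
True -32.93392936197217 [524.2 158.4   9.8] [-0.9 -6.2  3.7] [-0.73 -0.09 -0.23]
[(135, [312]), (150, [313]), (250, [314]), (300, [314]), (350, [314]), (400, [314]), (490, [313]), (505, [312])] 25.8
(np.int64(123), np.int64(514)) [[456.4, 185.9], [594.4, 165.7]] -8.347654832913262
```

```bash
python3 - <<'E'
from rig import bot
from h import *
from cfg import *
q=down(YH-np.pi/2)
t=lambda p:(np.array(p)[:2]-M)@u(YH)
r=bot.servo_line([*(M-28*u(YH)),10],q,speed=15,until_force=15); s=bot.read_state()
print(r,t(s["ee_pos"]),s["ft_force"].round(1))
bot.servo_line([*(M-60*u(YH)),10],q,speed=60)
bot.servo_line([*(M-60*u(YH)),150],q,speed=200)
bot.move_to([530,130,220],down(0)); bot.dwell(.2); cam(bot,"wrist","w8");s=cam(bot,"scene","s8");print(bot.read_state()["clock"])
a=cv2.imread("pics/w8.png")[:400];cv2.imwrite("pics/v8.png",cv2.resize(a,(800,500)))
E
```

```text
True -32.964602949585235 [ 0.1 -3.1  1.5]
28.25
```

View pics/v8.png

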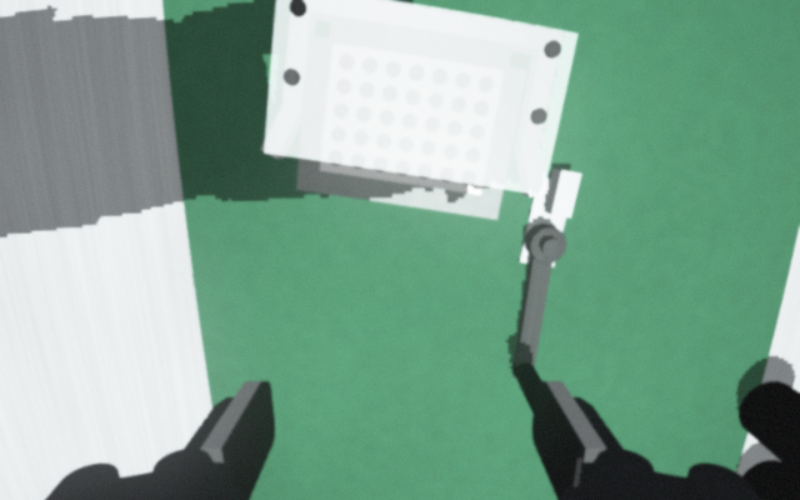

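The plate is straight in the slot with its rear strip out of the mouth, from (297,189) to (500,219), at home depth. Now I swing the arm closed.

```bash
python3 - <<'E'
from rig import bot
from h import *
from cfg import *
pv=np.array([628.5,145.3]);rad=100;ps=np.array([620.3,45.3])
dn=lambda th:down(th+np.pi/2)
at=lambda th,z:[*(pv+rad*u(th)),z]
th0=np.arctan2(*(ps-pv)[::-1])%(2*np.pi);print(np.degrees(th0))
bot.move_gripper(60)
bot.move_to([*ps,150],dn(th0))
print(bot.servo_line([*ps,66],speed=120,until_force=6))
bot.move_gripper(19,20)
end=YH+np.pi/2-0.08
for th in np.linspace(th0,end,10)[1:]:
    if bot.servo_line(at(th,66),dn(th),speed=70,until_force=15): print("force",np.degrees(th)); break
s=bot.read_state();d=s["ee_pos"][:2]-pv;print(s["ee_pos"],s["ft_force"].round(1),np.degrees(np.arctan2(d[1],d[0]))%360,s["clock"])
E
```

```text
265.3122341523718
False
force 167.01633763895342
[530.43834896 159.50134072  65.69776889] [ -1.4 -15.    8.8] 171.7596839000847 34.2167
```

```bash
python3 - <<'E'
from rig import bot
from h import *
from cfg import *
s=bot.read_state();p=s["ee_pos"]
r=bot.servo_line([*(p[:2]+6*u(YH)),p[2]],speed=20,until_force=18); s=bot.read_state();p=s["ee_pos"];print(r,p,s["ft_force"].round(1))
bot.servo_line([*(p[:2]-1*u(YH)),p[2]],speed=20)
bot.move_gripper(50)
bot.servo_line([*p[:2],170],speed=150)
bot.move_to([530,165,220],down(0)); bot.dwell(.2); c=cam(bot,"wrist","w9"); cam(bot,"scene","s9");print(bot.read_state()["clock"])
a=cv2.resize(cv2.imread("pics/w9.png")[:400,160:480],(480,600));b=cv2.resize(cv2.imread("pics/s9.png")[140:360,240:380],(320,503));b=cv2.copyMakeBorder(b,0,97,0,0,0)
cv2.imwrite("pics/v9.png",np.hstack([a,b]))
E
```

```text
True [530.39535901 159.33503589  65.59694619] [-2.2 -8.9  6.2]
37.8
```

View pics/v9.png

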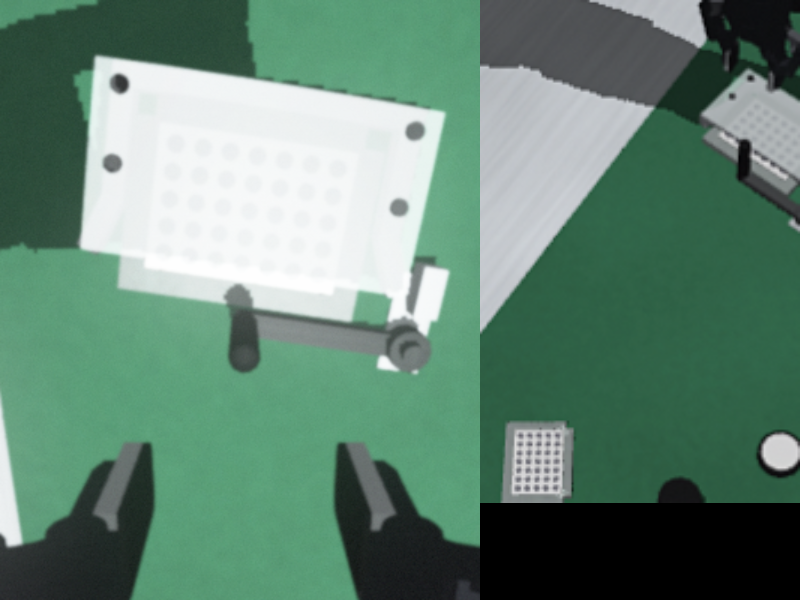

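The arm lies parallel to the mouth, directly behind the plate's rear edge, with its post at (243,350). The gripper is clear and the bystanders in view are where they were, so I hand in.

```bash
python3 -c "
from rig import bot
print(bot.finish_job())"
```

```text
the job is handed in; nothing more can be done
None
```

The plate is home in the holder's slot, the retaining arm is swung back to its hard stop behind it, and the job was handed in at about 38 s on the robot's clock; the rig gave no verdict.

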